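Set a cup under the portioner and hold its spring slide at the mark

TASK

Take the top cup off the stack of three white cups, leaving the other two stacked where they are, and stand it upright inside the raised ring on the portioner's base plate. With the cup standing there, pull the portioner's spring slide out by its handle bar until the bar is in line with the two upright index posts, and keep it there: it springs back if let go, so finish while still holding the handle. Leave the cup in its ring and the jar, steel bowl and punnet where they are.

Things in the scene. Friction and masses are not known exactly. Their poses are not given: they have to be found in the camera images.
- portioner: Low metal portioning machine, fixed. Origin on the worktop under the centre of the cup ring; x axis points from the ring to the housing, z up. Base plate 6 mm thick, x -70 to +260 mm, y +-95 mm. Housing x +130 to +260 mm, y +-75 mm, lid top at 125 mm; a 12 mm high knob on it at x = +200 mm. The slide comes out of its front towards -x. Nothing is over the ring while the slide is in.
- seat (a point): Centre of the cup ring, on the upper face of the base plate (6 mm above the worktop), axes as the portioner. The ring is 3 mm high, 60 mm inside and 68 mm outside.
- mark (a point): Midpoint between the two upright steel index posts (8 mm thick, tops 114 mm above the worktop, at x = -30 mm, y = +-85 mm of the portioner), 112 mm above the worktop: where the handle bar's centre stands when the slide is at the mark (joint value 0.110 m).
- slide (a joint): Travel of the slide in m: 0 fully in, grows as it is pulled along the portioner's -x, 0.110 at the mark, stop at 0.125. A spring pulls it back: about 4 N fully in, 11 N at the mark. Its plate is 6 mm thick, underside 73 mm above the worktop, passing clear over a cup in the ring (top at 56 mm); at the mark its 40 mm drop hole is over the ring.
- handle (a point): Centre of the slide's black handle bar. The bar lies along the portioner's y, 80 mm long, 12 x 12 mm in section, centre 112 mm above the worktop, on two 8 mm wide uprights 34 mm either side of the centre; about 27 mm free below the bar, free above. 44 mm of room between bar and housing when the slide is in.
- top_cup: Top of three equal white cups, the one to use. Origin at the centre of its underside, z up. 50 mm high: foot 46 mm across and 22 mm high, then a step out to a straight upper part 58 mm across, 28 mm high, wall 3 mm. 0.08 to 0.17 kg. Stacked, its foot sits loosely in the cup below and the step rests on that rim, so the upper 28 mm stand free (rim 106 mm above the worktop).
- middle_cup: Middle cup of the stack, same shape, origin at the centre of its underside, 28 mm above the worktop; to be left on the bottom cup.
- bottom_cup: Bottom cup of the stack, same shape, origin at the centre of its underside, on the worktop.
- jar: Glass jar with a red lid, 84 mm in diameter, 109 mm high, origin at the centre of its underside. Stands on the other side of the portioner from the stack. Leave alone.
- prep_bowl: Small steel bowl with chopped food, 125 mm in diameter, 47 mm high, origin at the centre of its underside. Leave alone.
- punnet: Clear punnet of green leaves, 118 x 163 x 96 mm, origin at the centre of its underside. Leave alone.
Mind the look-alikes: they are no part of the job. What is shaped like the middle_cup but pink or red is not meant. What is shaped like the top_cup but yellow is not meant.

How it is judged (in metres and radians):
On the way, in this order (a step that is already met when the one before it is completed fails the run):
1. the top cup is lifted clear of the stack, the other two still stacked in place (z of top_cup in the frame of middle_cup above 0.055 m and distance of each of middle_cup, bottom_cup from where it was at the start of the episode below 0.03 m and angle between middle_cup's own z axis and vertical below 0.15 rad and horizontal distance between middle_cup and bottom_cup below 0.008 m), for 0.1 s.
2. the cup stands upright in the ring, let go, with the slide still in (horizontal distance between top_cup and seat below 0.009 m and z of top_cup in the frame of seat between -0.004 and 0.004 m and angle between top_cup's own z axis and vertical below 0.08 rad and contact force between the fingers and top_cup below 0.2 N and value of joint slide below 0.02 m), for 0.2 s.
At the end, for the whole second after the job is handed in: The fingers hold the slide (at least 3 N on it) still within 8 mm of the mark, the top cup stands upright and free inside the ring (centre within 9 mm), the other two cups are still stacked within 30 mm of where they were, and the jar, bowl and punnet have moved less than 30 mm (value of joint slide between 0.102 and 0.118 m and velocity of joint slide between -0.01 and 0.01 m/s and contact force between the fingers and slide above 3 N and contact force between top_cup and slide below 0.2 N and horizontal distance between top_cup and seat below 0.009 m and z of top_cup in the frame of seat between -0.004 and 0.004 m and angle between top_cup's own z axis and vertical below 0.08 rad and contact force between the fingers and top_cup below 0.2 N and distance of each of middle_cup, bottom_cup, jar, prep_bowl, punnet from where it was at the start of the episode below 0.03 m and angle between middle_cup's own z axis and vertical below 0.15 rad and horizontal distance between middle_cup and bottom_cup below 0.008 m); the arm keeps its last pose, push and grip.
It fails at once if the jar, bowl or punnet is knocked away or over (distance of any of jar, prep_bowl, punnet from where it was at the start of the episode above 0.05 m or angle between any of jar, prep_bowl, punnet's own z axis and vertical above 0.5 rad).
It also fails if it takes over 54 s, if anything falls off the work surface, if the arm or the gripper's body presses on something with over 40 N, if the wrist force passes 120 N, or if a joint passes its speed limit or range.

ROBOT

A 6-joint arm with a two-finger parallel gripper is mounted at the origin on a cart in front of the work surface, level with it; the furniture and walls round the work are solid. World frame = base frame: x ahead of the robot, y to its left, z up, the work surface at z = 0. Lengths are in m, angles in degrees, forces in N, time in s.
With the tool pointing down it reaches from about 0.25 to 0.725 m from the base axis. Payload 9.7 kg.
Tool frame: the origin (TCP) lies midway between the tips of the shut fingers; the grasp point (between the pads) lies 19 mm behind it (bot.pinch_z is the distance from the TCP to the grasp point, in m); z points along the fingers, y is the line along which they close (so a half turn about z gives the same grasp; the last joint's range is limited). The gripper opens to 85 mm and grips with 20 to 120 N. Pads are 22 mm wide; open, the fingers measure 114 mm over their backs; the gripper's body (76 mm by 85 mm) begins 54 mm behind the grasp point. The pads swing forward as they close: fully open they stand 13 mm farther back than shut.
Start: joints at [-65.145, 4.979, 10.078, 95.1, 0, 90], TCP at [0.231, -0.499, 0.231] pointing down, gripper open.
Joint ranges: [-179.16, 179.16], [-48.56, 103.87], [-65.8, 70.77], [-126.05, 130.52], [-82.76, 87.17], [-180, 180]. Speed limits (degrees/s): [127.2, 127.2, 147.25, 180, 180, 180].

INTERFACE

Orientations are given as [roll, pitch, yaw] about the fixed x, y, z axes, in that order (R = Rz(yaw) Ry(pitch) Rx(roll)).
In Python, from workcell import sensors, camera, ticket, bot gives the robot as it stands.
- The arm moves only by the shell command python3 -m handwheel 'ROWS' [FORCE]. ROWS is a JSON object of lists of equal length, an entry for each row: "gripper": the opening, from -1 (shut) to 1 (fully open); "slide": the shift along the tool's x, y, z in mm, a list of three; "yaw": the turn about the tool's z in rad. A call has 1 to 8 rows; each row shifts and turns the commanded pose from where the row before left it, along the tool's axes as they then stand; what a row does not reach is not made up. A row lasts 1/12 s, in which the tool goes at most 41.7 mm and 7.16 degrees, less where a joint would pass 70% of its speed; a pose out of reach is approached as far as the arm can. A call is refused whole if a number of a shift passes 41.7 or a number of a turn 0.125, either way. A call with a gripper value outside its range is refused whole. The fingers move at their own pace and stop on an object; FORCE is the grip in N (left out, the last holds). Time passes only in rows, so rows that do not move let the fingers close. It gives the time, the measured TCP pose, the force, the opening and the grip force at its end, in the units of the state.
- sensors.get_obs(): the state, without advancing time (a new reading comes with each control period).
- camera(name): name is "scene" or "top" or "wrist"; returns a dict with "img" (480x640x3 uint8, red, green, blue), "fx", "fy", "cx", "cy" (pixels), "dist" ([k1, k2, p1, p2, k3] as OpenCV has them; the pictures are not rectified), "R" (3x3) and "t" (3): a world point X has camera coordinates R X + t. Camera axes: x right, y down, z forward; pixel columns grow to the right and rows downward; lengths in m; the calibration is good to about 2 mm. A picture is of the moment at which its call begins. There is no depth.
- ticket.job_done(): hands the job in; it is judged then, once.
The state is a dict: "time": time; "q": joint angles; "qd": joint speeds; "joint_efforts": joint torques, N m; "ee_pos": TCP position; "tcp_rot": TCP orientation; "wrist_force": force on the tool from outside, world axes, zero at the start; "torque": the same for the moment, N m; "opening": finger opening in m; "grasp_force": force on a finger pad.
Only numpy, scipy, OpenCV 4.12 (cv2) and the standard library are available. Lean on these libraries where they do the work, as an engineer would, in place of code of your own. Each camera call takes 0.05 s, during which the arm holds its last target. There are 200 camera calls.

## Working session

There is one attempt and no reset: what is moved stays moved. The work goes in short steps, Python scripts to look and compute and a shell command to move; the robot and the scene stay as the last step left them, time stands still between calls to the robot, and variables do not carry over. Pictures are saved under pics/ and viewed, at most 10 in all, crops included, and the job is handed in when it is done.

```bash
mkdir -p pics
cat > h.py <<'E'
import numpy as np,cv2
from workcell import sensors,camera,ticket,bot
def K(c): return np.array([[c['fx'],0,c['cx']],[0,c['fy'],c['cy']],[0,0,1.]])
def ray(c,uv):
    p=cv2.undistortPoints(np.array([[uv]],float),K(c),np.array(c['dist'],float))[0,0]
    R=np.array(c['R']);t=np.array(c['t'])
    d=R.T@np.array([p[0],p[1],1]);return -R.T@t,d/np.linalg.norm(d)
def onz(c,uv,z):
    o,d=ray(c,uv);return o+d*(z-o[2])/d[2]
def tri(a,b):
    (o1,d1),(o2,d2)=ray(*a),ray(*b)
    s=np.linalg.lstsq(np.c_[d1,-d2],o2-o1,rcond=None)[0]
    p,q=o1+s[0]*d1,o2+s[1]*d2
    return (p+q)/2,np.linalg.norm(p-q)
def proj(c,X):
    return cv2.projectPoints(np.array([X],float).reshape(-1,3),cv2.Rodrigues(np.array(c['R'],float))[0],np.array(c['t'],float),K(c),np.array(c['dist'],float))[0].reshape(-1,2)
def snap(n,f=None):
    c=camera(n); 
    if f: 
        cv2.imwrite('pics/'+f+'.png',c['img'][:,:,::-1]); np.save('pics/'+f+'.npy',c,allow_pickle=True)
    return c
def load(f): return np.load('pics/'+f+'.npy',allow_pickle=True).item()
E
python3 - <<'E'
from h import *
for n in("top","scene"):
    c=snap(n,n+"0");print(n,c['fx'],-np.array(c['R']).T@np.array(c['t']))
o=sensors.get_obs();print(o['ee_pos'],o['tcp_rot'],o['time'],o['opening'],bot.pinch_z)
E
```

```text
top 443.3744560735985 [ 0.26104798 -0.14791263  1.05963201]
scene 446.77101760309813 [-0.07545151  0.64884392  0.61584811]
[ 0.23110976 -0.49884721  0.23065046] [-1.79929383e+02 -8.70751547e-04  2.48561056e+01] 0.1 0.08524839319732866 0.0187
```

View pics/top0.png

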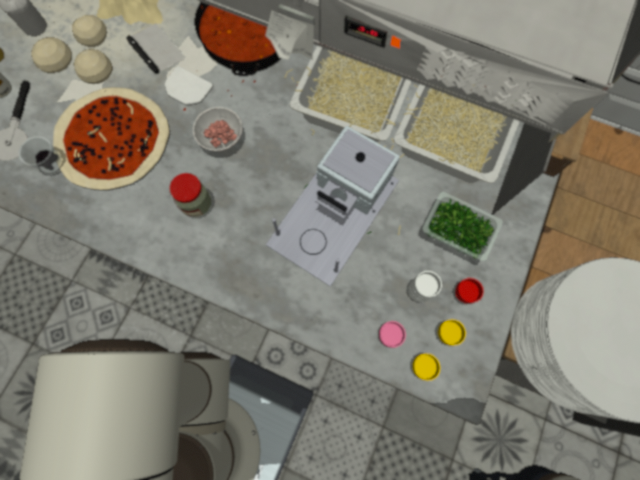

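View pics/scene0.png

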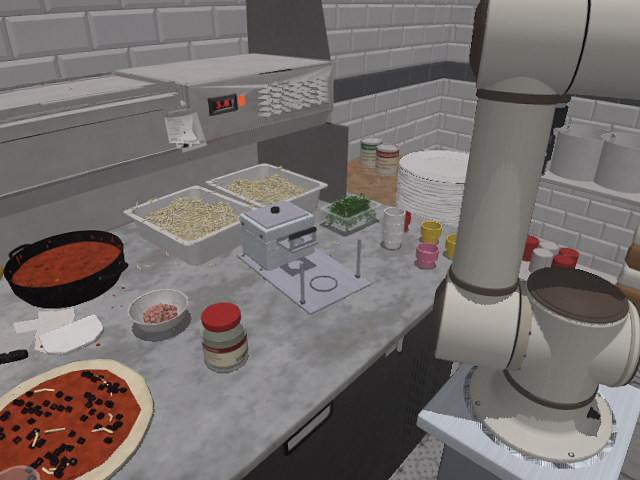

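The top view shows the white stack at (428,285), ring (313,241), handle bar (332,201), and posts (277,228) and (337,267). In the scene view the stack is at (394,228), the ring at (323,284) and the bar at (303,238). Next come masks and triangulation.

Run:
```python
from h import *
t,s=load('top0'),load('scene0')
A=cv2.resize(t['img'][145:305,255:455],None,fx=4,fy=4,interpolation=cv2.INTER_CUBIC)[:,:,::-1]
B=cv2.resize(s['img'][195:315,230:420],None,fx=4,fy=4,interpolation=cv2.INTER_CUBIC)[:,:,::-1]
cv2.imwrite('pics/a.png',A[:600]);cv2.imwrite('pics/b.png',B)
# white cup blob
for c,(x0,y0,x1,y1) in((t,(400,262,452,310)),(s,(375,200,412,255))):
    im=c['img'][y0:y1,x0:x1].astype(int)
    m=((im.min(2)>185)).astype(np.uint8)
    n,l,st,ce=cv2.connectedComponentsWithStats(m)
    for i in range(1,n):
        if st[i,4]>30:print(st[i]+[x0,y0,0,0,0],ce[i]+[x0,y0])
print(onz(t,(428,283),.106),onz(t,(313,241),.009),onz(s,(323.5,284),.009))
print(tri((t,(313,241)),(s,(323.5,284))))
```

```text
[416 275  21  21 345] [426.15362319 284.77971014]
[ 0.51689379 -0.29875955  0.106     ] [ 0.52635576 -0.02003394  0.009     ] [ 0.51933396 -0.01548055  0.009     ]
(array([ 0.5259802 , -0.0203855 ,  0.00419481]), np.float64(0.0035528310215585516))
```

View pics/a.png

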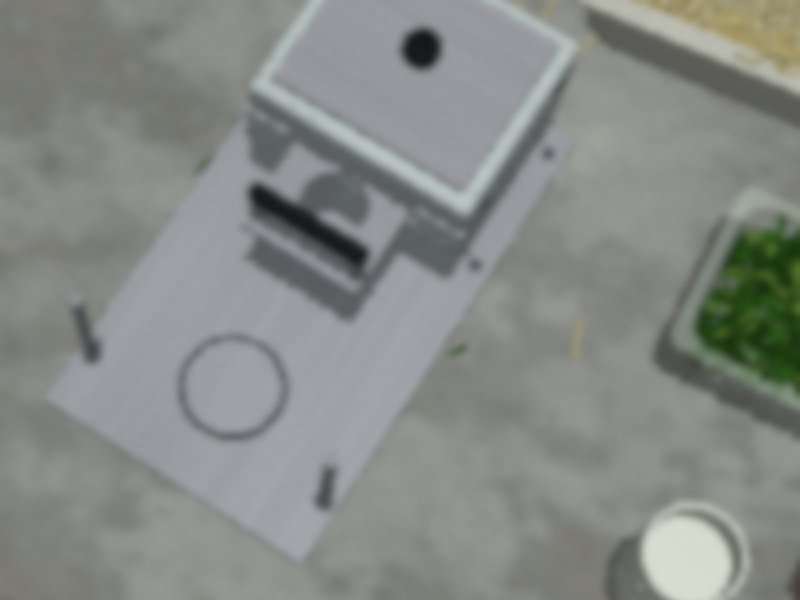

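View pics/b.png

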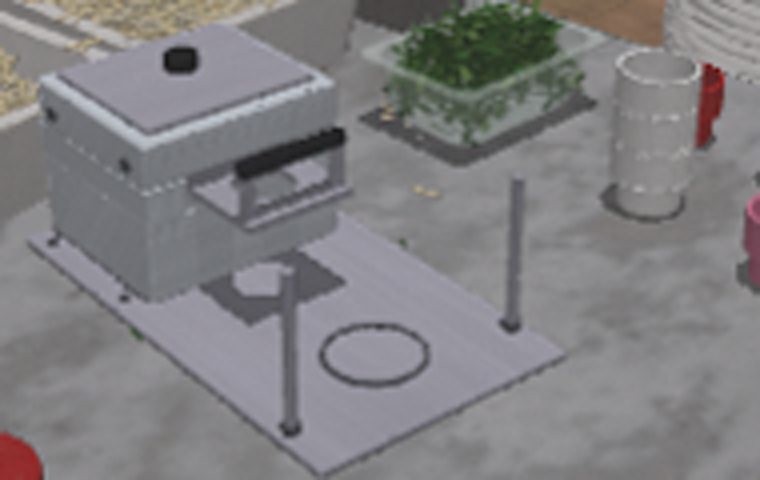

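The crops show the ring at (234,387)/4 top and (375,354)/4 scene, the stack rim at (696,553)/(657,67), the bar centre at (309,224)/(290,153), and post tops at (75,300),(331,470)/(287,270),(517,180).

Run:
```python
from h import *
t,s=load('top0'),load('scene0')
a=lambda u,v:(t,(255+(u+.5)/4-.5,145+(v+.5)/4-.5))
b=lambda u,v:(s,(230+(u+.5)/4-.5,195+(v+.5)/4-.5))
for n,p,q,z in [('ring',a(234,387),b(375,354),.009),('rim',a(696,553),b(657,67),.106),('bar',a(309,224),b(290,153),.115),('barL',a(252,192),b(240,169),.115),('barR',a(367,256),b(342,137),.115),('postL',a(75,300),b(287,270),.114),('postR',a(331,470),b(517,180),.114),('postLb',a(93,357),b(290,430),.006),('postRb',a(324,507),b(511,326),.006),
 ('knob',a(422,48),b(181,55),.137)]:
    X,e=tri(p,q);print(n,X.round(4),round(e,4),onz(*p,z)[:2].round(4),onz(*q,z)[:2].round(4))
o=sensors.get_obs();print(o['time'])
```

```text
ring [ 0.5256 -0.0208  0.0063] 0.0016 [ 0.5256 -0.0207] [ 0.5221 -0.0181]
rim [ 0.5182 -0.3004  0.1035] 0.0003 [ 0.5177 -0.2999] [ 0.5152 -0.2958]
bar [ 0.6053 -0.0328  0.1109] 0.0004 [ 0.604  -0.0332] [ 0.5996 -0.0274]
barL [0.6095 0.0047 0.1131] 0.0005 [0.6087 0.0043] [0.6073 0.0071]
barR [ 0.5999 -0.0714  0.1097] 0.0036 [ 0.5996 -0.0708] [ 0.5906 -0.0639]
postL [0.5089 0.0686 0.1133] 0.0011 [0.5092 0.0688] [0.5075 0.0693]
postR [ 0.4804 -0.0999  0.1101] 0.0038 [ 0.4777 -0.101 ] [ 0.4781 -0.0938]
postLb [0.5091 0.0678 0.0056] 0.0013 [0.5085 0.0674] [0.5095 0.0683]
postRb [ 0.4807 -0.1002  0.0069] 0.0027 [ 0.4797 -0.1009] [ 0.4829 -0.101 ]
knob [ 0.722  -0.0521  0.1341] 0.0004 [ 0.7207 -0.0522] [ 0.7168 -0.0478]
0.1
```

Heights and geometry agree: posts 114 mm, bar on the axis 80 mm from the ring, knob 200 mm out, portioner yaw about -9.6°. First I turn the tool to that yaw.

```bash
cat >> h.py <<'E'
from scipy.spatial.transform import Rotation as Ro
def go(X):
    o=sensors.get_obs();R=Ro.from_euler('xyz',o['tcp_rot'],degrees=True).as_matrix()
    print('t',o['time'],'pos',o['ee_pos'].round(4) if hasattr(o['ee_pos'],'round') else o['ee_pos'],'rot',np.round(o['tcp_rot'],2),'open',round(o['opening'],4))
    print('tool shift mm',(R.T@(np.array(X)-o['ee_pos'])*1000).round(1))
E
python3 -m handwheel '{"gripper":[1,1,1,1,1,1,1],"slide":[[0,0,0],[0,0,0],[0,0,0],[0,0,0],[0,0,0],[0,0,0],[0,0,0]],"yaw":[0.1,0.1,0.1,0.1,0.1,0.1,0]}' 30
python3 -c "
from h import *
go([.518,-.300,.21])"
```

```text
time: 0.68
ee_pos: [0.2311, -0.4989, 0.2309]
tcp_rot: [-180.0, 0.0, -9.8]
wrist_force: [-0.9, 0.3, -0.9]
opening: 0.0856
grasp_force: 0.0
t 0.6833 pos [ 0.2311 -0.4989  0.2309] rot [-1.7996e+02  3.0000e-02 -9.7800e+00] open 0.0856
tool shift mm [ 248.9 -244.7   20.9]
```

```bash
python3 -m handwheel '{"gripper":[1,1,1,1,1,1,1,1],"slide":[[28,-27.5,0],[28,-27.5,0],[28,-27.5,0],[28,-27.5,0],[28,-27.5,0],[28,-27.5,0],[28,-27.5,0],[28,-27.5,0]],"yaw":[0,0,0,0,0,0,0,0]}' 
python3 -m handwheel '{"gripper":[1,1,1],"slide":[[25,-25,0],[0,0,0],[0,0,0]],"yaw":[0,0,0]}' 
python3 -c "
from h import *
go([.518,-.300,.21])
c=snap('wrist','w0');print(c['fx'],-np.array(c['R']).T@c['t'],proj(c,[.518,-.3,.106]))"
```

```text
time: 1.35
ee_pos: [0.4898, -0.3177, 0.2312]
tcp_rot: [180.0, 0.0, -9.3]
wrist_force: [0.7, -0.4, -0.4]
opening: 0.0852
grasp_force: 0.0
time: 1.6
ee_pos: [0.5184, -0.2972, 0.2304]
tcp_rot: [-180.0, 0.1, -9.2]
wrist_force: [-0.0, -0.4, 0.1]
opening: 0.0854
grasp_force: 0.0
t 1.6 pos [ 0.5184 -0.2972  0.2304] rot [-1.7998e+02  7.0000e-02 -9.1700e+00] open 0.0854
tool shift mm [ 0.1  2.8 20.4]
418.61569260637714 [ 0.58474709 -0.30844415  0.37235702] [[316.64538479 228.83328531]]
```

View pics/w0.png

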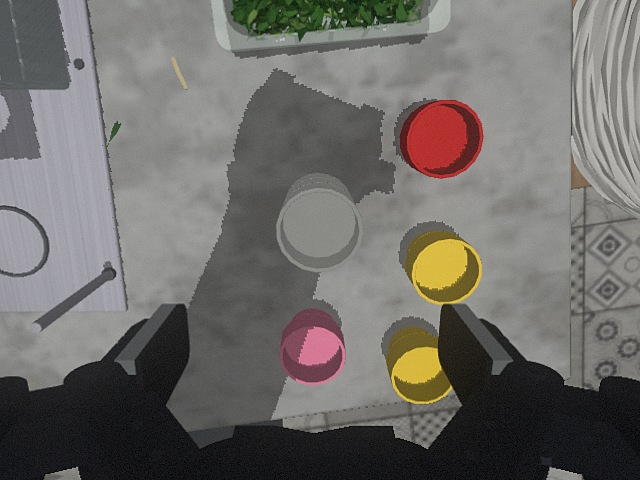

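The wrist view shows the rim circle centred at about (319.5,229), against (316.6,228.8) predicted, so the cup is roughly 2 mm further to -y. Neighbouring cups and the punnet are clear of the finger line.

```bash
python3 -c "
from h import *
c=load('w0');t=load('top0');print(onz(c,(319.5,229),.106),tri((c,(319.5,229)),(t,(428.6,282.9))),onz(c,(319.5,271),.106),onz(c,(319.5,186),.106))
go([.518,-.3015,.075])"
```

```text
[ 0.51758851 -0.30183099  0.106     ] (array([ 0.5176333 , -0.30093145,  0.10489722]), np.float64(0.0018563717428651185)) [ 0.48872215 -0.29726659  0.106     ] [ 0.54552743 -0.30624774  0.106     ]
t 1.65 pos [ 0.5175 -0.2982  0.2307] rot [-1.7999e+02  7.0000e-02 -9.3000e+00] open 0.0851
tool shift mm [  1.2   3.2 155.7]
```

```bash
python3 -m handwheel '{"gripper":[1,1,1,1,1,1,1,1],"slide":[[1,3,0],[0,0,20],[0,0,20],[0,0,20],[0,0,20],[0,0,20],[0,0,0],[0,0,0]],"yaw":[0,0,0,0,0,0,0,0]}'
python3 -m handwheel '{"gripper":[1,1,1,1,1,1],"slide":[[0,0,14],[0,0,14],[0,0,14],[0,0,13],[0,0,0],[0,0,0]],"yaw":[0,0,0,0,0,0]}'
python3 -c "
from h import *
go([.518,-.3015,.075])"
```

```text
time: 2.32
ee_pos: [0.5164, -0.3025, 0.131]
tcp_rot: [-180.0, 0.1, -9.6]
wrist_force: [0.4, -0.1, 0.7]
opening: 0.0854
grasp_force: 0.0
time: 2.82
ee_pos: [0.5176, -0.3021, 0.0769]
tcp_rot: [180.0, -0.0, -9.5]
wrist_force: [-0.3, 0.9, 0.1]
opening: 0.0853
grasp_force: 0.0
t 2.8167 pos [ 0.5176 -0.3021  0.0769] rot [180.    -0.    -9.54] open 0.0853
tool shift mm [ 0.3 -0.6  1.9]
```

```bash
python3 -m handwheel '{"gripper":[-1,-1,-1,-1,-1,-1,-1,-1],"slide":[[0,0,0],[0,0,0],[0,0,0],[0,0,0],[0,0,0],[0,0,0],[0,0,0],[0,0,0]],"yaw":[0,0,0,0,0,0,0,0]}' 30
python3 -m handwheel '{"gripper":[-1,-1,-1,-1,-1,-1],"slide":[[0,0,-4],[0,0,-6],[0,0,-8],[0,0,-8],[0,0,0],[0,0,0]],"yaw":[0,0,0,0,0,0]}'
```

```text
time: 3.48
ee_pos: [0.5184, -0.302, 0.0779]
tcp_rot: [180.0, -0.1, -9.5]
wrist_force: [-0.6, 1.5, 6.0]
opening: 0.058
grasp_force: 31.6
time: 3.98
ee_pos: [0.5181, -0.302, 0.1031]
tcp_rot: [180.0, -0.1, -9.5]
wrist_force: [0.2, -0.4, -0.9]
opening: 0.0576
grasp_force: 32.4
```

```bash
python3 -m handwheel '{"gripper":[-1,-1,-1,-1,-1,-1,-1],"slide":[[0,0,-15],[0,0,-20],[0,0,-20],[0,0,-20],[0,0,-7],[0,0,0],[0,0,0]],"yaw":[0,0,0,0,0,0,0]}'
python3 -c "
from h import *
c=snap('scene','s1');w=snap('wrist','w1')
A=cv2.resize(c['img'][100:300,280:480],(560,560))[:,:,::-1];cv2.imwrite('pics/s1c.png',A)
go([.5256,-.0205,.18])"
```

```text
time: 4.57
ee_pos: [0.5178, -0.3018, 0.1834]
tcp_rot: [-180.0, 0.0, -9.5]
wrist_force: [-0.5, -0.7, -1.9]
opening: 0.0581
grasp_force: 32.7
t 4.6667 pos [ 0.5173 -0.3015  0.1825] rot [-1.7995e+02  1.2000e-01 -9.5200e+00] open 0.0578
tool shift mm [ -38.3 -278.5    2.8]
```

View pics/s1c.png

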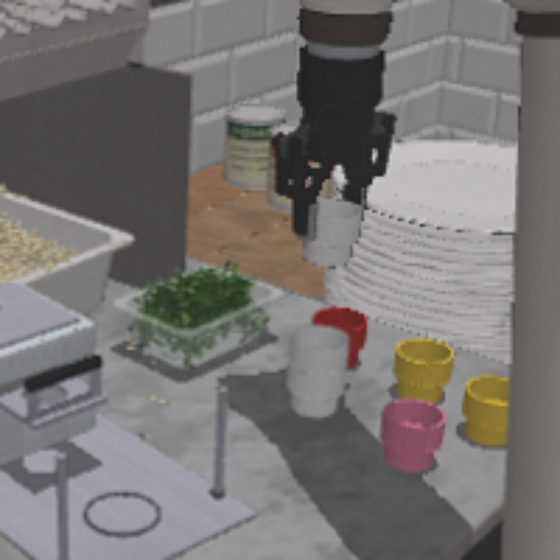

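The crop shows the top cup held upright clear of the stack, with the other two cups undisturbed. Now I carry it over the ring.

```bash
python3 -m handwheel '{"gripper":[-1,-1,-1,-1,-1,-1,-1,-1],"slide":[[-2,-15,0],[-5,-38,0],[-5,-38,0],[-5,-38,0],[-5,-38,0],[-5,-38,0],[-5,-38,0],[-3,-20,0]],"yaw":[0,0,0,0,0,0,0,0]}'
python3 -m handwheel '{"gripper":[-1,-1,-1],"slide":[[-3,-15,0],[0,0,0],[0,0,0]],"yaw":[0,0,0]}'
python3 -c "
from h import *
w=snap('wrist','w2');t=snap('top','t2');print(proj(w,[.5256,-.0207,.009]))
go([.5256,-.0205,.1])"
```

```text
time: 5.33
ee_pos: [0.522, -0.0586, 0.1837]
tcp_rot: [-178.8, 0.1, -7.0]
wrist_force: [0.2, -0.1, -1.6]
opening: 0.0581
grasp_force: 32.8
time: 5.58
ee_pos: [0.5206, -0.055, 0.1845]
tcp_rot: [-178.6, 0.0, -6.8]
wrist_force: [0.5, -1.0, -1.6]
opening: 0.0576
grasp_force: 32.8
[[273.31669355 211.49606124]]
t 5.6833 pos [ 0.5208 -0.0555  0.1846] rot [-1.7859e+02  2.0000e-02 -6.8000e+00] open 0.0579
tool shift mm [  0.7 -33.2  85.5]
```

View pics/w2.png

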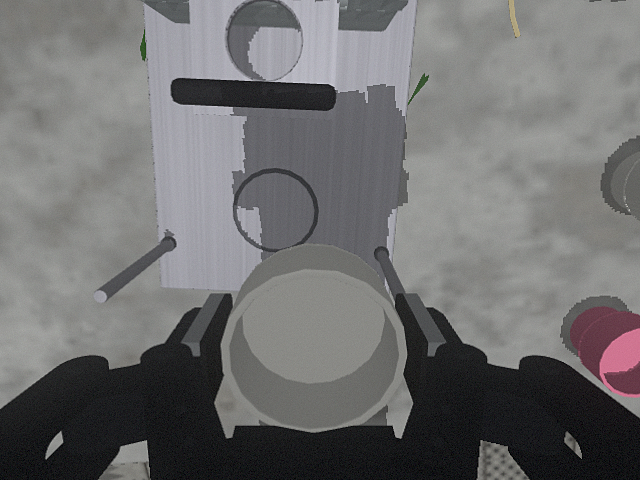

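The wrist view shows the ring at about (276,210) against (273,211.5) predicted, within 2 mm. The fast sideways rows were cut short and tilted the tool 1.4°, so I'll use slower rows from here.

```bash
python3 -c "
from h import *
w=load('w2');t=load('top0');s=load('scene0')
print(onz(w,(276,210),.009),tri((w,(276,210)),(t,(313.1,241.4))),sensors.get_obs()['q'])
print([onz(w,p,.112).round(4) for p in ((173,91),(334,97))])
go([.526,-.0215,.1])"
```

```text
[ 0.52653284 -0.0229386   0.009     ] (array([ 0.52607365, -0.02148301,  0.00650489]), np.float64(0.0022037775771259335)) [ -6.84758115   0.66507178   0.40782819  89.76589568   1.41122848
 179.95409346]
[array([0.6102, 0.0044, 0.112 ]), array([ 0.5982, -0.0731,  0.112 ])]
t 5.6833 pos [ 0.5208 -0.0555  0.1846] rot [-1.7859e+02  2.0000e-02 -6.8000e+00] open 0.0579
tool shift mm [  1.2 -32.3  85.4]
```

Joint 6 sits at its 180° limit, which is the cause of the tilt. I turn back 0.2 rad (the cup is round, so it doesn't matter) and see whether the tilt clears.

```bash
python3 -m handwheel '{"gripper":[-1,-1,-1,-1,-1],"slide":[[0,0,0],[0,0,0],[0,0,0],[0,0,0],[0,0,0]],"yaw":[-0.07,-0.07,-0.06,0,0]}'
python3 -c "
from h import *
go([.526,-.0215,.1]);print(sensors.get_obs()['q'])"
```

```text
time: 6.1
ee_pos: [0.5208, -0.0552, 0.1847]
tcp_rot: [-178.6, -0.3, 4.6]
wrist_force: [0.2, 0.2, -2.1]
opening: 0.0578
grasp_force: 32.8
t 6.1 pos [ 0.5208 -0.0552  0.1847] rot [-178.6    -0.26    4.57] open 0.0578
tool shift mm [  7.5 -31.1  85.5]
[ -6.83040561   0.66985351   0.41722035  89.77071965   1.425996
 168.59706911]
```

```bash
python3 -m handwheel '{"gripper":[-1,-1,-1,-1,-1,-1,-1,-1],"slide":[[2,-8,0],[3,-12,0],[2.5,-11,15],[0,0,20],[0,0,20],[0,0,20],[0,0,10],[0,0,0]],"yaw":[0,0,0,0,0,0,0,0]}'
python3 -c "
from h import *
go([.526,-.0215,.030]);print(sensors.get_obs()['q'])"
```

```text
time: 6.77
ee_pos: [0.5247, -0.0199, 0.0983]
tcp_rot: [-178.6, -0.1, 4.8]
wrist_force: [0.2, 0.1, -1.2]
opening: 0.0577
grasp_force: 32.8
t 6.7667 pos [ 0.5247 -0.0199  0.0983] rot [-1.7856e+02 -6.0000e-02  4.7700e+00] open 0.0577
tool shift mm [ 1.   3.4 68.3]
[ -2.95347152   1.18015703  -8.58923076  80.36188839   1.43834518
 172.27781575]
```

```bash
python3 -m handwheel '{"gripper":[-1,-1,-1,-1,-1,-1,-1,-1],"slide":[[1,3,12],[0,0,15],[0,0,12],[0,0,10],[0,0,8],[0,0,6],[0,0,4],[0,0,0]],"yaw":[0,0,0,0,0,0,0,0]}'
python3 -c "
from h import *
go([.526,-.0215,.029])"
```

```text
time: 7.43
ee_pos: [0.527, -0.022, 0.0329]
tcp_rot: [-178.6, -0.2, 4.8]
wrist_force: [0.7, 0.1, -1.5]
opening: 0.0584
grasp_force: 32.8
t 7.4333 pos [ 0.527  -0.022   0.0329] rot [-178.59   -0.22    4.77] open 0.0584
tool shift mm [-1.  -0.5  3.9]
```

Now down in small steps, watching the force.

```bash
python3 -m handwheel '{"gripper":[-1,-1,-1,-1],"slide":[[0,0,1.5],[0,0,1.5],[0,0,0],[0,0,0]],"yaw":[0,0,0,0]}'
python3 -m handwheel '{"gripper":[-1,-1,-1,-1],"slide":[[0,0,1],[0,0,1],[0,0,0],[0,0,0]],"yaw":[0,0,0,0]}'
```

```text
time: 7.77
ee_pos: [0.5275, -0.0219, 0.0309]
tcp_rot: [-178.6, -0.3, 4.8]
wrist_force: [0.7, -0.0, -0.7]
opening: 0.0579
grasp_force: 32.8
time: 8.1
ee_pos: [0.5274, -0.0219, 0.0286]
tcp_rot: [-178.6, -0.3, 4.8]
wrist_force: [0.0, -0.7, -1.4]
opening: 0.0584
grasp_force: 32.8
```

```bash
python3 -m handwheel '{"gripper":[-1,-1,-1,-1],"slide":[[0,0,1],[0,0,0.5],[0,0,0],[0,0,0]],"yaw":[0,0,0,0]}'
python3 -m handwheel '{"gripper":[-1,-1,-1,-1],"slide":[[0,0,0.7],[0,0,0],[0,0,0],[0,0,0]],"yaw":[0,0,0,0]}'
```

```text
time: 8.43
ee_pos: [0.5278, -0.0218, 0.0283]
tcp_rot: [-178.6, -0.4, 4.8]
wrist_force: [-2.9, 2.0, 8.5]
opening: 0.0581
grasp_force: 33.5
time: 8.77
ee_pos: [0.5279, -0.0218, 0.0283]
tcp_rot: [-178.6, -0.4, 4.8]
wrist_force: [-4.2, 1.0, 13.0]
opening: 0.0579
grasp_force: 33.8
```

Contact with the plate. I open and retreat straight up.

```bash
python3 -m handwheel '{"gripper":[-0.5,0,0.4,0.8,0.9,0.9,0.9,0.9],"slide":[[0,0,0],[0,0,0],[0,0,0],[0,0,0],[0,0,0],[0,0,0],[0,0,0],[0,0,0]],"yaw":[0,0,0,0,0,0,0,0]}'
python3 -m handwheel '{"gripper":[0.9,0.9,0.9,0.9,0.9,0.9,0.9,0.9],"slide":[[0,0,-6],[0,0,-12],[0,0,-25],[0,0,-30],[0,0,-30],[0,0,-30],[0,0,-25],[0,0,0]],"yaw":[0,0,0,0,0,0,0,0]}'
python3 -c "
from h import *
w=snap('wrist','w3');t=snap('top','t3');go([.606,-.034,.18])
print(proj(w,[.526,-.0215,.056]))"
```

```text
time: 9.43
ee_pos: [0.5272, -0.0218, 0.0262]
tcp_rot: [-178.6, -0.3, 4.8]
wrist_force: [-0.6, -0.4, -0.1]
opening: 0.0811
grasp_force: 0.0
time: 10.1
ee_pos: [0.5287, -0.026, 0.1912]
tcp_rot: [-178.7, -0.8, 4.8]
wrist_force: [0.9, 0.3, 0.3]
opening: 0.0812
grasp_force: 0.0
t 10.2 pos [ 0.5276 -0.0258  0.1863] rot [-178.62   -0.45    4.77] open 0.0812
tool shift mm [77.4 14.8  6.6]
[[310.20875731 230.80168901]]
```

View pics/w3.png

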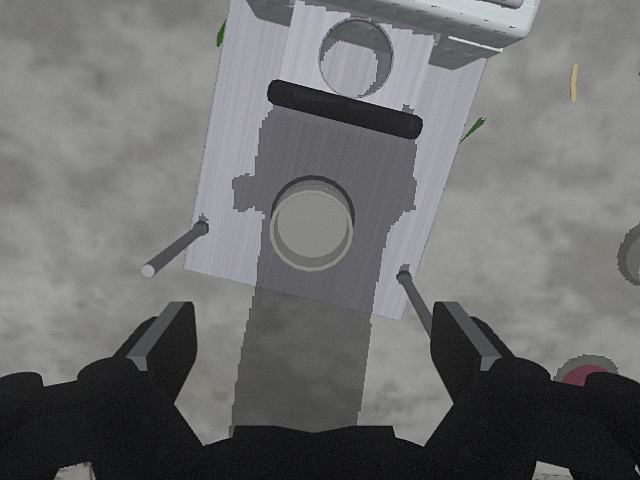

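The wrist view shows the cup upright in the ring (rim centre (312,230)) and the bar from (270,91) to (421,124). Now I turn about 75.6° for the bar and part-close the fingers.

```bash
python3 -c "
from h import *
w=load('w3');p=[onz(w,q,.118) for q in((270,91),(421,124))];d=p[0]-p[1];print(p,sum(p)/2,np.degrees(np.arctan2(d[1],d[0])),np.linalg.norm(d))"
python3 -m handwheel '{"gripper":[0.5,0,0,0,0,0,0,0],"slide":[[0,0,0],[0,0,0],[0,0,0],[0,0,0],[0,0,0],[0,0,0],[0,0,0],[0,0,0]],"yaw":[-0.12,-0.12,-0.12,-0.12,-0.12,-0.12,-0.12,-0.12]}'
python3 -m handwheel '{"gripper":[0,0,0,0,0],"slide":[[0,0,0],[0,0,0],[0,0,0],[0,0,0],[0,0,0]],"yaw":[-0.12,-0.12,-0.12,0,0]}'
python3 -c "
from h import *
go([.605,-.034,.17])"
```

```text
[array([0.60948809, 0.00317098, 0.118     ]), array([ 0.60010907, -0.07232696,  0.118     ])] [ 0.60479858 -0.03457799  0.118     ] 82.91849304318579 0.07607829006847125
time: 10.87
ee_pos: [0.5263, -0.0257, 0.1833]
tcp_rot: [-179.3, -1.3, 60.1]
wrist_force: [-1.2, -0.6, 0.1]
opening: 0.0427
grasp_force: 0.0
time: 11.28
ee_pos: [0.5265, -0.0257, 0.1836]
tcp_rot: [-179.8, -1.4, 80.2]
wrist_force: [-0.5, 0.4, -0.0]
opening: 0.0425
grasp_force: 0.0
t 11.2833 pos [ 0.5265 -0.0257  0.1836] rot [-179.84   -1.42   80.18] open 0.0425
tool shift mm [ 4.9 78.8 13.5]
```

```bash
python3 -m handwheel '{"gripper":[0,0,0,0,0,0,0],"slide":[[1,15,0],[2,25,3],[2,25,5],[0,14,5],[0,0,0],[0,0,0],[0,0,0]],"yaw":[0,0,0,0,0,0,0]}'
python3 -c "
from h import *
go([.605,-.034,.092]);w=snap('wrist','w4')
print(proj(w,[[.605,-.034,.118],[.611,.005,.118],[.5995,-.073,.118]]))"
```

```text
time: 11.87
ee_pos: [0.605, -0.0336, 0.1713]
tcp_rot: [-179.9, -1.4, 80.3]
wrist_force: [-0.3, 0.3, 0.2]
opening: 0.0429
grasp_force: 0.0
t 11.8667 pos [ 0.605  -0.0336  0.1713] rot [-179.87   -1.43   80.29] open 0.0429
tool shift mm [-2.4  0.3 79.3]
[[314.45860853 266.96455364]
 [313.04795474 187.02386322]
 [316.70048003 339.71322797]]
```

View pics/w4.png

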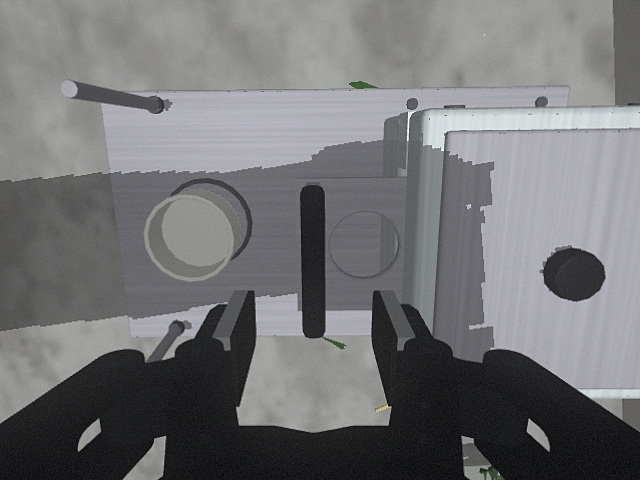

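The bar is parallel to the pads and midway between them (column 313, fingers at 245 and 380). I descend and close.

```bash
python3 -m handwheel '{"gripper":[0,0,0,0,0,0,0,0],"slide":[[-2,0,12],[0,0,15],[0,0,15],[0,0,14],[0,0,12],[0,0,10],[0,0,0],[0,0,0]],"yaw":[0,0,0,0,0,0,0,0]}'
python3 -m handwheel '{"gripper":[-0.3,-0.5,-1,-1,-1,-1,-1,-1],"slide":[[0,0,0],[0,0,0],[0,0,0],[0,0,0],[0,0,0],[0,0,0],[0,0,0],[0,0,0]],"yaw":[0,0,0,0,0,0,0,0]}' 70
python3 -c "
from h import *
go([.4955,-.0155,.092])"
```

```text
time: 12.58
ee_pos: [0.6052, -0.0336, 0.0934]
tcp_rot: [-179.9, -1.4, 80.4]
wrist_force: [0.2, 0.1, 0.2]
opening: 0.0427
grasp_force: 0.0
time: 13.25
ee_pos: [0.6046, -0.0335, 0.0945]
tcp_rot: [-179.8, -1.4, 80.4]
wrist_force: [-8.3, 1.4, 7.4]
opening: 0.0107
grasp_force: 69.6
t 13.25 pos [ 0.6046 -0.0335  0.0945] rot [-179.84   -1.44   80.42] open 0.0107
tool shift mm [  -0.5 -110.6    2.8]
```

```bash
python3 -m handwheel '{"gripper":[-1,-1,-1,-1,-1,-1,-1,-1],"slide":[[0,-5,0],[0,-10,0],[0,-10,0],[0,-10,0],[0,-10,0],[0,-10,0],[0,0,0],[0,0,0]],"yaw":[0,0,0,0,0,0,0,0]}'
python3 -m handwheel '{"gripper":[-1,-1,-1,-1,-1,-1,-1,-1],"slide":[[0,-8,0],[0,-10,0],[0,-10,0],[0,-10,0],[0,-8,0],[0,-5,0],[0,0,0],[0,0,0]],"yaw":[0,0,0,0,0,0,0,0]}'
python3 -c "
from h import *
go([.4955,-.0155,.092])"
```

```text
time: 13.92
ee_pos: [0.5524, -0.0251, 0.0945]
tcp_rot: [179.9, -1.4, 80.4]
wrist_force: [6.5, -4.1, -0.1]
opening: 0.0103
grasp_force: 69.8
time: 14.58
ee_pos: [0.5027, -0.0171, 0.0945]
tcp_rot: [179.8, -1.3, 80.4]
wrist_force: [9.0, -6.4, -2.6]
opening: 0.0105
grasp_force: 69.6
t 14.5833 pos [ 0.5027 -0.0171  0.0945] rot [179.8   -1.34  80.38] open 0.0105
tool shift mm [ 0.3 -7.4  2.5]
```

```bash
python3 -m handwheel '{"gripper":[-1,-1,-1,-1,-1,-1],"slide":[[0,-4,0],[0,-3,0],[0,0,0],[0,0,0],[0,0,0],[0,0,0]],"yaw":[0,0,0,0,0,0]}'
python3 -c "
from h import *
go([.4955,-.0155,.092]);s=snap('scene','s5');t=snap('top','t5')
A=cv2.resize(s['img'][195:315,230:420],None,fx=4,fy=4)[:,:,::-1]
B=cv2.resize(t['img'][195:275,255:365],None,fx=4,fy=4)[:,:,::-1]
C=np.zeros((600,760,3),np.uint8);C[:330]=A[60:390];C[330:600,:440]=B[:270];cv2.imwrite('pics/f.png',C)"
```

```text
time: 15.08
ee_pos: [0.4962, -0.0161, 0.0945]
tcp_rot: [179.8, -1.3, 80.4]
wrist_force: [8.6, -7.3, -2.5]
opening: 0.0105
grasp_force: 69.6
t 15.0833 pos [ 0.4962 -0.0161  0.0945] rot [179.78  -1.33  80.37] open 0.0105
tool shift mm [ 0.4 -0.8  2.5]
```

View pics/f.png

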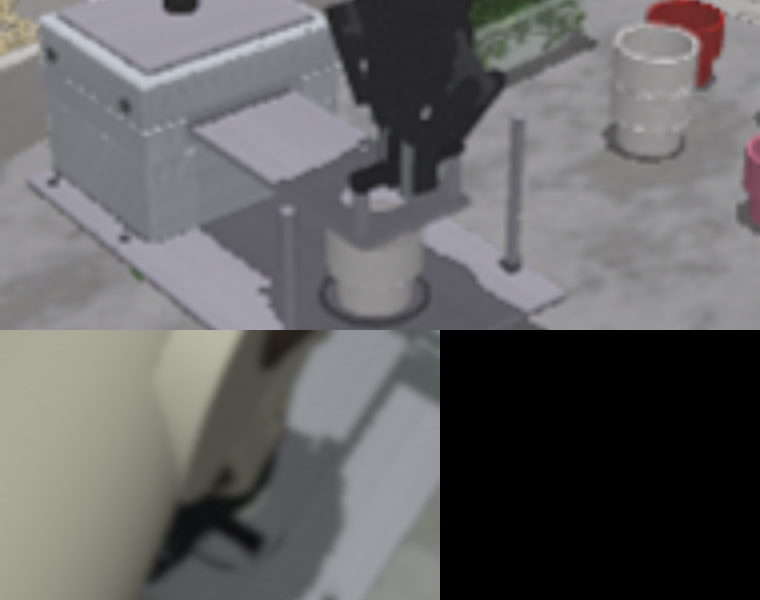

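The picture shows the cup in its ring under the drop hole, two cups still stacked, and the bar end at (352,185) lying on the line between the post tops. TCP travel was 110 mm with the grip holding, so I hand in.

```bash
python3 -c "
from h import *
o=sensors.get_obs();print(o['ee_pos'],o['qd'],o['grasp_force']);print(ticket.job_done())"
```

```text
[ 0.49619496 -0.01605575  0.09446245] [ 0.01661231  0.04148741  0.01292415 -0.11698994  0.03817566  0.03977256] 69.62375521659851
the job is handed in; nothing more can be done
None
```

I handed the job in at about 15 s, but no verdict came back: the top cup stands in the ring, the slide is held at the mark (about 110 mm by arm travel, 70 N grip), the other two cups are still stacked, and the arm never went near the jar, bowl or punnet, though I didn't re-measure those three at the end.

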